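# Open the injector spray cabinet's sash to its height clip

### The arm

A 6-joint arm with a two-finger parallel gripper is mounted at the origin on a cart in front of the work surface, level with it; the furniture and walls round the work are solid. World frame = base frame: x ahead of the robot, y to its left, z up, the work surface at z = 0. Lengths are in mm, angles in degrees, forces in N, time in s.
With the tool pointing down it reaches from about 350 to 1000 mm from the base axis. Payload 7.1 kg.
Tool frame: the origin (TCP) lies at the centre of the arm's flange, where the gripper is bolted on; the fingertips stand 173 mm ahead of it and the grasp point (between the pads) lies 155 mm ahead of it (robot.finger_overhang is the distance from the TCP to the fingertips, in mm); z points along the fingers, y is the direction in which the jaws open and shut (so a half turn about z gives the same grasp; the last joint's range is limited). The gripper opens to 85 mm and grips with 20 to 120 N. Pads are 22 mm wide; open, the fingers measure 114 mm over their backs; the gripper's body (76 mm by 85 mm) begins 54 mm behind the grasp point. The pads swing forward as they close: fully open they stand 13 mm farther back than shut.
Start: joints at [63.656, 24.242, 93.386, -0, 62.372, -1.089], TCP at [266.633, 565.255, 404.719] pointing down, gripper open.
Joint ranges: [-172.04, 172.04], [-51.8, 120.97], [4.93, 147.93], [-75.15, 255.16], [6.16, 154.13], [-145.62, 145.62]. Speed limits (degrees/s): [136.94, 136.94, 172.46, 180, 180, 180].

### API

Orientations are given as a 3x3 rotation matrix whose columns are the frame's x, y, z axes.
In Python, from station import get_state, read_camera, job, robot gives the robot as it stands. The module is installed in compiled form; this text tells all that it offers.
- The arm moves only by the tool step_arm, never from a script. Its argument "series" is a list of rows, each a list of 3 entries, a list of its own where there are three numbers: the turn, a rotation vector about the world's x, y, z in rad, then the shift along the world's x, y, z in cm, then the opening, from -1 (shut) to 1 (fully open). A call has 1 to 8 rows; each row shifts and turns the pose as measured when the row begins; what a row does not reach is not made up. A row lasts 1/12 s, in which the tool goes at most 41.7 mm and 7.16 degrees, less where a joint would pass 70% of its speed; a pose out of reach is approached as far as the arm can. A call is refused whole if a number of a shift passes 4.17 or a number of a turn 0.125, either way. A call with a gripper value outside its range is refused whole. The fingers move at their own pace and stop on an object; the grip force is fixed at half the most. Time passes only in rows, so rows that do not move let the fingers close. It gives the time, the measured TCP pose, the force and the opening at its end, in the units of the state.
- get_state(): the state, without advancing time (a new reading comes with each control period).
- read_camera(name): name is "scene" or "top"; returns a dict with "color" (384x512x3 uint8, red, green, blue), "camera_matrix" (3x3 intrinsics, pixels), "origin" and "attitude" of the camera in the world. Camera axes: x right, y up, looking along -z (the intrinsics and any distortion apply to the point x, -y, -z); pixel columns grow to the right and rows downward; lengths in mm; the calibration is good to about 2 mm. A picture is of the moment at which its call begins. There is no depth.
- job.job_done(): hands the job in, once; it reports no verdict.
The state is a dict: "time": time; "joint_positions": joint angles; "qvel": joint speeds; "tau": joint torques, N m; "tool_pos": TCP position; "tcp_rot": TCP orientation; "force": force on the tool from outside, world axes, zero at the start; "moment": the same for the moment, N m; "finger_gap": opening from 0.0 (shut) to 1.0 (fully open).
Only numpy, scipy, OpenCV 4.12 (cv2) and the standard library are available. Lean on these libraries where they do the work, as an engineer would, in place of code of your own. Each camera call takes 0.05 s, during which the arm holds its last target. There are 200 camera calls.

### The job

Open the injector spray cabinet for work: with the fingertips push the slide bolt at the lower left of its front window fully outwards, then gently push the counterweighted window up from beneath its lip until its pointer stands between the two prongs of the height clip on the right-hand rail, and leave it standing there. Nothing is to be pinched or gripped, neither the bolt's tab nor the lip; leave the clip and the other things on the bench where they are.

Things in the scene. Friction and masses are not known exactly. Their poses are not given: they have to be found in the camera images.
- cabinet: Grey spray cabinet, fixed, 400 wide (y) x 330 deep (x) x 410 mm high (446 with the box on its roof). Origin: middle of its front foot edge, on the bench; x to its back, y to its left seen from the robot, z up. Above an upright plinth (face at x 0, top 110 mm up) its front leans back 40 degrees from vertical, with two 34 mm wide guide rails at y +183 and -183 mm; 'slope' below means this leaning front.
- sash (a joint): Travel of the clear window up its slope in m: 0 shut, 0.175 at the top stop. A counterweight in the column at the cabinet's right side balances it and the guides rub with about 3 N, so it stays where it is left. While the bolt is shut it can rise only about 3 mm.
- sash_lip (a point): Lower front edge of the window's lip at mid-width, moves with it. Axes: z up the slope (sliding direction), y left, x into the cabinet square to the window. The lip is an aluminium ledge, 300 mm wide (150 each side), standing 38 mm out from the window, 11 mm thick upwards from here. Shut, this edge is about 157 mm above the bench; beneath and before it is free space down to the plinth's top.
- sash_pointer (a point): Tip of the small dark pointed plate at the right-hand end of the window's bottom rail; it moves with the window. Same axes as sash_lip.
- bolt (a joint): Travel of the slide bolt in m: 0 shut (its flat steel tongue lies over the left end of the lip and blocks the window), grows as it is pushed outwards to the left (+y of the cabinet), 0.036 at its stop. The tongue is off the lip from about 0.020. About 2 N moves it and it stays where it is left.
- bolt_tab (a point): Middle of the inner (right-hand) face of the bolt's black thumb tab, the face to push; moves with the bolt. Axes as sash_lip. The tab is 16 mm wide (y, outwards from here), 22 mm along the slope (11 each way) and stands out 36 mm (18 each way along x) from the flat bolt, 6 mm thick. The lip's top is 23 mm below this point along z; right of the tab, above the lip, there is only the window.
- clip (a joint): Height of the clip in m, in the same measure as sash: the pointer is level with the middle of the fork when sash equals clip. It differs from run to run (0.08 to 0.145). The clip is clamped by its thumbscrew (slides only under 40 N).
- clip_mark (a point): Middle of the clip's fork, on the line along which the pointer travels. Same axes as sash_lip. The clip is a black block 30 mm high on the right-hand rail with two prongs pointing inwards to the window; the gap between the prongs is 16 mm, 8 mm above and below this point along the slope.
- nozzle_1: Injector nozzle standing on the bench in front of the cabinet, 18 mm across, 54 mm tall; origin under its middle. Bystander.
- nozzle_2: Another injector nozzle standing beside it, 18 mm across, 54 mm tall; origin under its middle. Bystander.
- union_nut_1: Loose hexagon union nut, 24x27x20 mm, in front of the cabinet; origin under its middle. Bystander.
- spanner_c: Small combination spanner lying in front of the cabinet, 164 mm long, 7 mm thick; origin under its middle. Bystander.
- brass_brush: Wooden wire brush lying at the front right, 210 mm long, 26 mm high; origin under its middle. Bystander.
- tape_1: Roll of black tape lying flat at the front left, 58 mm across, 19 mm high; origin under its middle. Bystander.

How it is judged (in metres and radians):
On the way, in this order (a step that is already met when the one before it is completed fails the run):
1. the bolt is pushed outwards, clear of the window's lip (value of joint bolt above 0.028 m and value of joint sash below 0.02 m), for 0.2 s.
2. the window is on its way up, pushed by the fingers on the underside of its lip (value of joint sash above 0.04 m and contact force between the fingers and sash_c0 above 0.5 N), for 0.2 s.
At the end, for the whole second after the job is handed in: The window stands still with its pointer within 7 mm, along the slope, of the middle of the clip's 16 mm fork, and the bolt is still drawn out (more than 28 of its 36 mm) (z of sash_pointer in the frame of clip_mark between -0.007 and 0.007 m and value of joint bolt above 0.028 m and velocity of joint sash between -0.005 and 0.005 m/s); the robot touches nothing.
It fails at once if the lip is pinched: fingers press on its top and its underside at once (contact force between the fingers and sash_c0 above 1.5 N and contact force between the fingers and sash_c1 above 1.5 N).
It fails at once if the bolt's tab is pinched: fingers press on both of its sides at once (contact force between the fingers and bolt_c1 above 1.5 N and contact force between the fingers and bolt_c2 above 1.5 N).
It fails at once if the window is pushed roughly (more than 30 N) (contact force between any of the arm, the fingers and sash above 30 N).
It fails at once if the height clip is shifted by more than 4 mm along the slope (distance of clip_mark from where it was at the start of the episode above 0.004 m).
It fails at once if another thing on the bench is lifted or shifted by more than 30 mm (distance of any of nozzle_1, nozzle_2, union_nut_1, spanner_c, brass_brush, tape_1 from where it was at the start of the episode above 0.03 m).
It also fails if it takes over 48 s, if anything falls off the work surface, if the arm or the gripper's body presses on something with over 40 N, if the wrist force passes 120 N, or if a joint passes its speed limit or range.

## Working session

There is one attempt and no reset: what is moved stays moved. The work goes in short steps, Python scripts to look and compute and a tool call to move; the robot and the scene stay as the last step left them, time stands still between calls to the robot, and variables do not carry over. Pictures are saved under pics/ and viewed, about 8 in all and at most 12, crops included, and the job is handed in when it is done.

Besides the shell and the picture viewer there is one more tool, called after ">>>" by a JSON object that holds its "fn" and its "kwargs". step_arm: Moves the arm, as the interface text tells. Its arguments: {"type":"object","properties":{"series":{"type":"array"}},"required":["series"]}

```bash
mkdir -p pics; cat > h.py <<'E'
import numpy as np, cv2
from station import get_state, read_camera, job, robot
def snap(n,f):
    r=read_camera(n); cv2.imwrite('pics/'+f,r['color'][:,:,::-1]); return r
def proj(r,P):
    P=np.atleast_2d(P).astype(float); c=(P-np.array(r['origin']))@np.array(r['attitude'])
    K=np.array(r['camera_matrix']); u=np.c_[c[:,0],-c[:,1],-c[:,2]]@K.T
    return u[:,:2]/u[:,2:]
E
python3 - <<'E'
from h import *
for n in('scene','top'):
    r=snap(n,n+'0.png'); print(n,{k:np.round(v,3).tolist() for k,v in r.items() if k!='color'})
s=get_state(); print(s)
E
```

```text
scene {'camera_matrix': [[485.644, 0.0, 247.37], [0.0, 485.644, 200.458], [0.0, 0.0, 1.0]], 'origin': [-144.18, -443.767, 1042.309], 'attitude': [[0.457, 0.671, -0.583], [-0.889, 0.331, -0.317], [-0.02, 0.663, 0.748]]}
top {'camera_matrix': [[475.262, 0.0, 255.369], [0.0, 475.262, 196.151], [0.0, 0.0, 1.0]], 'origin': [462.582, -59.409, 1508.209], 'attitude': [[-0.011, 0.998, -0.066], [-1.0, -0.01, 0.018], [0.017, 0.066, 0.998]]}
{'time': 0.1, 'joint_positions': array([ 6.36550334e+01,  2.42784395e+01,  9.34273241e+01, -1.24642993e-03,
        6.23713560e+01, -1.08965477e+00]), 'qvel': array([ 0.07035077,  0.01154236, -0.08130066, -0.00859797, -0.08229449,
        0.05052081]), 'tau': array([-2.67839323e-04, -5.58423507e+01, -2.82445872e+01,  4.16931300e-05,
        2.87499388e-03,  5.26733217e-06]), 'tool_pos': array([266.53371646, 565.03600806, 404.0389856 ]), 'tcp_rot': array([[-9.04419903e-01,  4.26643063e-01, -5.80044919e-04],
       [ 4.26643457e-01,  9.04419087e-01, -1.21474777e-03],
       [ 6.33998634e-06, -1.34611443e-03, -9.99999094e-01]]), 'force': array([-0.09207612, -0.41567346,  0.34700165]), 'moment': array([ 0.00220885, -0.01286559,  0.03779847]), 'finger_gap': 1.0055464567628232}
```

```bash
ls; python3 -c "
import cv2
for n in('scene','top'):
    a=cv2.imread('pics/%s0.png'%n); cv2.imwrite('pics/%sv.png'%n,cv2.resize(a,(768,576),interpolation=cv2.INTER_CUBIC))"
```

```text
h.py
pics
```

View pics/scenev.png

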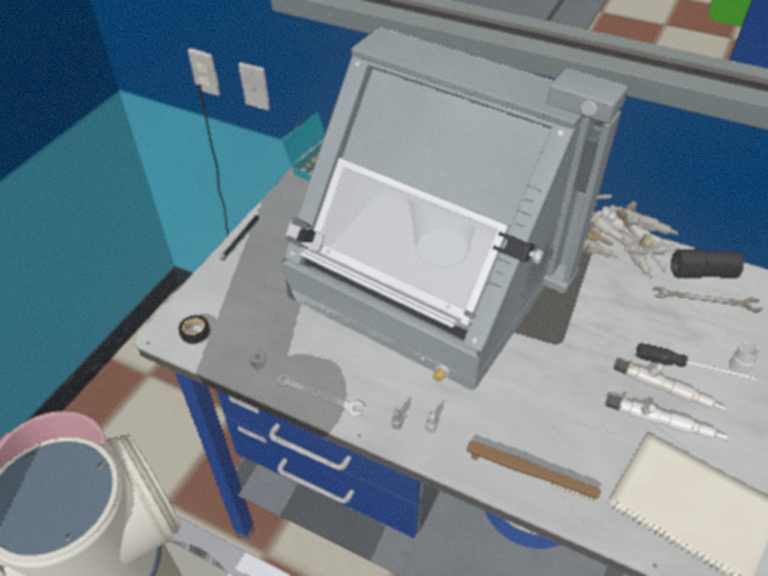

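View pics/topv.png

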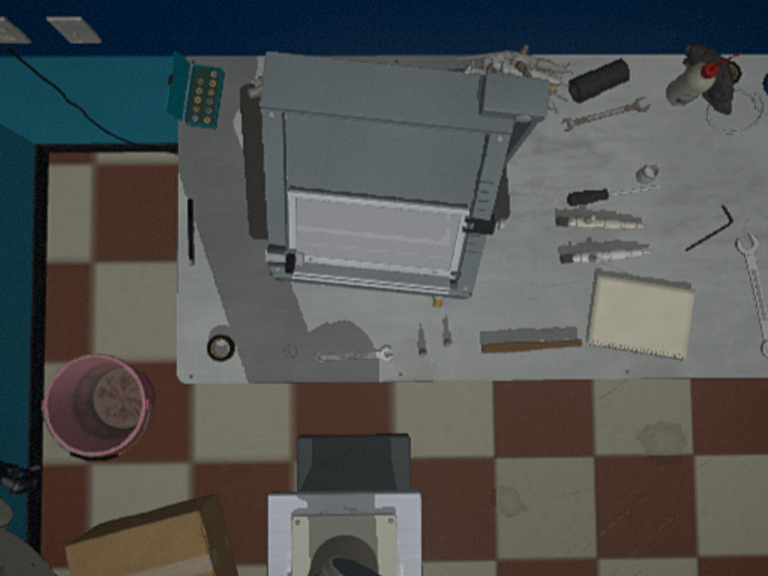

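The pictures show the cabinet, a bit right of straight ahead and turned slightly. The bolt tab is at about (305,235) in scene and (290,262) in top. The clip is at about (513,247) in scene and (482,226) in top. The next step is to zoom in for landmark picking.

```bash
python3 -c "
import cv2
a=cv2.imread('pics/scene0.png')[130:260,180:380]; cv2.imwrite('pics/sc.png',cv2.resize(a,None,fx=4,fy=4,interpolation=cv2.INTER_CUBIC))
a=cv2.imread('pics/top0.png')[115:210,165:345]; cv2.imwrite('pics/tc.png',cv2.resize(a,None,fx=4.4,fy=4.4,interpolation=cv2.INTER_CUBIC))"
```

```text
(no output)
```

View pics/sc.png

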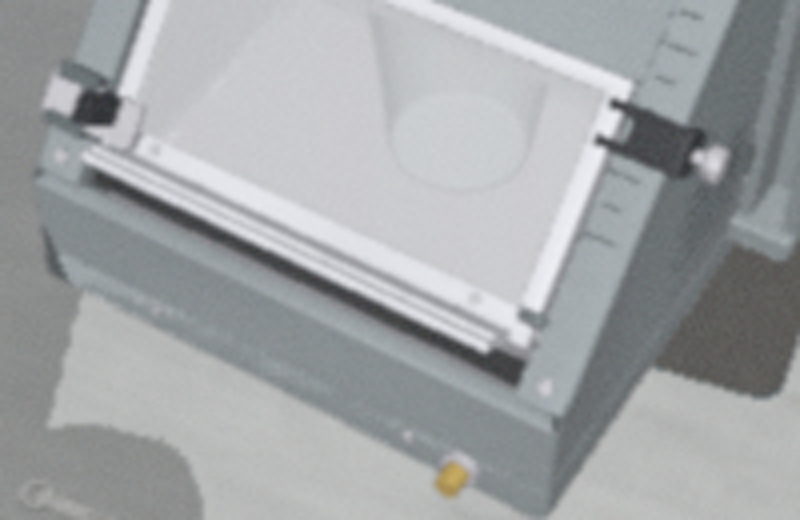

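View pics/tc.png

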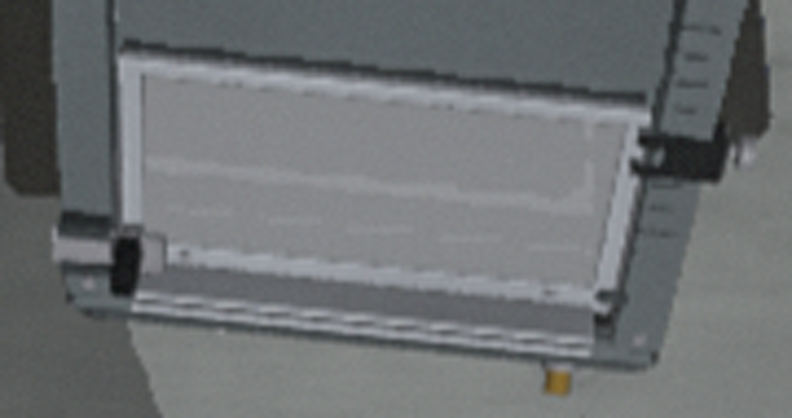

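```bash
cat >> h.py <<'E'
from scipy.optimize import least_squares
C=lambda p:np.array(p)/4+[180,130]
T=lambda p:np.array(p)/4.4+[165,115]
def tri(views):  # [(r,px)]
    f=lambda X:np.concatenate([proj(r,X)[0]-p for r,p in views])
    q=least_squares(f,[700,0,150]); return q.x,np.abs(q.fun).max()
sl=np.radians(40)
Rl=np.array([[np.cos(sl),0,np.sin(sl)],[0,1,0],[-np.sin(sl),0,np.cos(sl)]]) # cabinet frame: columns x in, y, z up slope
def cab(q): c,s=np.cos(q[2]),np.sin(q[2]); return np.array([[c,-s,0],[s,c,0],[0,0,1]]),np.array([q[0],q[1],0])
E
cat > fit.py <<'E'
from h import *
rs,rt=read_camera('scene'),read_camera('top')
L=[(rs,C([560,415]),[0,-200,110]),(rs,C([545,515]),[0,-200,0]),(rs,C([38,178]),[0,200,110]),
(rt,T([655,362]),[0,-200,110]),(rt,T([70,302]),[0,200,110])]
def f(q):
    R,t=cab(q); return np.concatenate([proj(r,R@np.array(P)+t)[0]-p for r,p,P in L])
q=least_squares(f,[560,50,0]); print(q.x,np.degrees(q.x[2]),np.round(q.fun,1)); q=q.x
np.save('cab.npy',q); R,t=cab(q)
for n,a,b in [('lipL',(85,155),(130,310)),('lipR',(490,350),(590,352)),('ptr',(543,318),(608,297)),('clip',(606,122),(638,155)),('tab',(97,107),(127,262)),('tongueR',(140,125),(163,250))]:
    X,e=tri([(rs,C(a)),(rt,T(b))]); c=R.T@(X-t); print(n,X.round(),'err',e.round(1),'cab',c.round(),'slope',(Rl.T@(c-[0,0,110])).round(1))
E
python3 fit.py
```

```text
[ 5.78162882e+02 -5.95530621e+01 -9.19041703e-02] -5.265721080498142 [ 0.5  1.8  0.3  2.9 -1.8 -0.7  0.5 -3.4 -1.6 -0.9]
lipL [585.  87. 163.] err 0.8 cab [ -7. 146. 163.] slope [-39.1 146.3  35.9]
lipR [ 554. -210.  158.] err 0.5 cab [ -10. -152.  158.] slope [ -38.1 -151.6   30.1]
ptr [ 592. -225.  155.] err 1.6 cab [  29. -164.  155.] slope [  -6.6 -163.9   53. ]
clip [ 667. -229.  254.] err 0.2 cab [ 104. -161.  254.] slope [ -13.4 -160.6  177.3]
tab [612.  89. 181.] err 0.1 cab [ 20. 151. 181.] slope [-30.3 151.2  67.4]
tongueR [622.  66. 166.] err 0.5 cab [ 33. 129. 166.] slope [-10.9 129.2  63.5]
```

```bash
cat >> h.py <<'E'
from scipy.spatial.transform import Rotation as Ro
def go(x,y,s):
    """what is missing to put the tip at slope coords x,y,s, tool square to window"""
    q=np.load('cab.npy'); R,t=cab(q); M=R@Rl
    tip=M@np.array([x,y,s],float)+t+[0,0,110]
    Rt=np.c_[-M[:,2],M[:,1],M[:,0]]
    st=get_state(); rv=(Ro.from_matrix(Rt)*Ro.from_matrix(st['tcp_rot']).inv()).as_rotvec()
    tcp=tip-173*Rt[:,2]
    cur=M.T@(st['tool_pos']+173*st['tcp_rot'][:,2]-t-[0,0,110])
    print('t',st['time'],'tcp target',tcp.round(1),'d cm',((tcp-st['tool_pos'])/10).round(2),'rv',rv.round(3),'tip now slope',cur.round(1),'F slope',(M.T@st['force']).round(1),'J',st['joint_positions'].round(0),'gap',round(st['finger_gap'],2))
    return M
E
python3 -c "
from h import *
M=go(-100,110,66); print(M.round(3))"
```

```text
t 0.2 tcp target [422.3  65.3 336. ] d cm [ 15.57 -49.98  -6.82] rv [-0.23  -0.846  0.327] tip now slope [-359.6  593.3 -143.5] F slope [0.3 0.2 0.1] J [64. 24. 93.  0. 62. -1.] gap 1.0
[[ 0.763  0.092  0.64 ]
 [-0.07   0.996 -0.059]
 [-0.643  0.     0.766]]
```

>>> {"fn": "step_arm", "kwargs": {"series": [[[-0.014,-0.053,0.02],[0.95,-3.1,0],-1],[[-0.014,-0.053,0.02],[0.95,-3.1,0],-1],[[-0.014,-0.053,0.02],[0.95,-3.1,0],-1],[[-0.014,-0.053,0.02],[0.95,-3.1,0],-1],[[-0.014,-0.053,0.02],[0.95,-3.1,0],-1],[[-0.014,-0.053,0.02],[0.95,-3.1,0],-1],[[-0.014,-0.053,0.02],[0.95,-3.1,0],-1],[[-0.014,-0.053,0.02],[0.95,-3.1,0],-1]]}}

```text
time: 0.87
tool_pos: [342.7, 312.2, 403.0]
tcp_rot: [[-0.866, 0.25, 0.432], [0.242, 0.967, -0.074], [-0.437, 0.04, -0.899]]
force: [1.1, -0.5, -0.7]
finger_gap: 0.002
```

```bash
python3 -c "
from h import *
go(-100,110,66)"
```

```text
t 0.8667 tcp target [422.3  65.3 336. ] d cm [  7.95 -24.69  -6.69] rv [-0.111 -0.408  0.15 ] tip now slope [-236.2  342.7  -18.7] F slope [ 1.3 -0.4  0.2] J [ 47.   9. 118. -32.  43.  -6.] gap 0.0
```

>>> {"fn": "step_arm", "kwargs": {"series": [[[-0.014,-0.052,0.019],[1.0,-3.1,-0.8],-1],[[-0.014,-0.052,0.019],[1.0,-3.1,-0.8],-1],[[-0.014,-0.052,0.019],[1.0,-3.1,-0.8],-1],[[-0.014,-0.052,0.019],[1.0,-3.1,-0.8],-1],[[-0.014,-0.052,0.019],[1.0,-3.1,-0.8],-1],[[-0.014,-0.052,0.019],[1.0,-3.1,-0.8],-1],[[-0.014,-0.052,0.019],[1.0,-3.1,-0.8],-1],[[0,0,0],[0,0,0],-1]]}}

```text
time: 1.53
tool_pos: [420.3, 88.3, 390.1]
tcp_rot: [[-0.711, 0.117, 0.693], [0.091, 0.993, -0.074], [-0.697, 0.011, -0.717]]
force: [-0.8, -0.5, 0.5]
finger_gap: 0.004
```

```bash
python3 -c "
from h import *
go(-100,110,66)"
```

```text
t 1.5333 tcp target [422.3  65.3 336. ] d cm [ 0.19 -2.3  -5.41] rv [-0.021 -0.1    0.024] tip now slope [-138.7  131.1   87.3] F slope [-0.9 -0.6 -0.1] J [ 14.   5. 129. -75.  15.   0.] gap 0.0
```

```bash
cat >> h.py <<'E'
def go2(x,y,s,yaw,a,roll=0):
    """tip at slope coords; tool heading yaw deg (world), a deg from straight down; jaws horizontal, then rolled"""
    R,t=cab(np.load('cab.npy')); M=R@Rl; yw,a=np.radians([yaw,a])
    z=np.array([np.sin(a)*np.cos(yw),np.sin(a)*np.sin(yw),-np.cos(a)]); y=np.array([-np.sin(yw),np.cos(yw),0])
    Rt=np.c_[np.cross(y,z),y,z]@Ro.from_euler('z',roll,degrees=True).as_matrix()
    tip=M@np.array([x,y_:=0,s],float)*0+M@np.array([x,globals().get('_',0)*0,s],float) if False else None
    return M,t,Rt
def plan(x,yc,s,yaw,a,roll=0):
    M,t,Rt=go2(0,0,0,yaw,a,roll); st=get_state()
    tip=M@np.array([x,yc,s],float)+t+[0,0,110]; tcp=tip-173*Rt[:,2]
    rv=(Ro.from_matrix(Rt)*Ro.from_matrix(st['tcp_rot']).inv()).as_rotvec()
    cur=M.T@(st['tool_pos']+173*st['tcp_rot'][:,2]-t-[0,0,110])
    print('t',round(st['time'],2),'d cm',((tcp-st['tool_pos'])/10).round(2),'rv',rv.round(3),'tip slope',cur.round(1),'F slope',(M.T@st['force']).round(1),'J',st['joint_positions'].round(0))
E
python3 - <<'E'
import re
s=open('h.py').read()
s=re.sub(r"    tip=M@np.array\(\[x,y_.*\n","",s).replace("def go2(x,y,s,yaw,a,roll=0):","def go2(yaw,a,roll=0):").replace("go2(0,0,0,yaw,a,roll)","go2(yaw,a,roll)").replace('tip at slope coords; tool','tool')
open('h.py','w').write(s)
E
python3 -c "
from h import *
plan(-75,105,64,9,25)"
```

```text
t 1.53 d cm [ 7.9  -5.33 -2.61] rv [-0.017  0.336  0.273] tip slope [-138.7  131.1   87.3] F slope [-0.9 -0.6 -0.1] J [ 14.   5. 129. -75.  15.   0.]
```

>>> {"fn": "step_arm", "kwargs": {"series": [[[0,0.056,0.045],[0.9,-0.6,0],-1],[[0,0.056,0.045],[0.9,-0.6,0],-1],[[0,0.056,0.045],[0.9,-0.6,0],-1],[[0,0.056,0.045],[0.9,-0.6,0],-1],[[0,0.056,0.045],[0.9,-0.6,0],-1],[[0,0.056,0.045],[0.9,-0.6,0],-1],[[0,0,0],[0.9,-0.6,0],-1],[[0,0,0],[0,0,0],-1]]}}

```text
time: 2.2
tool_pos: [453.8, 65.1, 387.9]
tcp_rot: [[-0.831, -0.003, 0.556], [-0.01, 1.0, -0.01], [-0.556, -0.014, -0.831]]
force: [0.6, -0.1, -0.3]
finger_gap: 0.001
```

```bash
python3 -c "
from h import *
plan(-75,105,64,9,25)"
```

```text
t 2.2 d cm [ 4.56 -3.   -2.38] rv [0.002 0.154 0.153] tip slope [-116.3  119.8   77.4] F slope [ 0.7 -0.   0.1] J [  8.   7. 124. -18.  16. -66.]
```

>>> {"fn": "step_arm", "kwargs": {"series": [[[0,0.05,0.05],[1.2,-0.8,-0.4],-1],[[0,0.05,0.05],[1.2,-0.8,-0.4],-1],[[0,0.05,0.05],[1.2,-0.8,-0.5],-1],[[0,0,0],[0.9,-0.6,-0.5],-1],[[0,0,0],[0,0,0],-1]]}}

```text
time: 2.62
tool_pos: [492.3, 40.2, 370.1]
tcp_rot: [[-0.891, -0.138, 0.432], [-0.126, 0.99, 0.056], [-0.436, -0.005, -0.9]]
force: [0.1, -0.7, -0.4]
finger_gap: -0.0
```

```bash
python3 -c "
from h import *
plan(-24,105,64,9,25)
r=snap('scene','s1.png')['color'][110:250,150:350,::-1]
t=snap('top','t1.png')['color'][110:210,150:350,::-1]
cv2.imwrite('pics/a1.png',cv2.resize(np.vstack([r,t]),None,fx=2.5,fy=2.5,interpolation=cv2.INTER_CUBIC)) "
```

```text
t 2.62 d cm [ 4.6  -0.88 -3.88] rv [0.003 0.015 0.018] tip slope [-83.3 108.   66.3] F slope [ 0.4 -0.7 -0.2] J [  3.  13. 118.   5.  23. -99.]
```

View pics/a1.png

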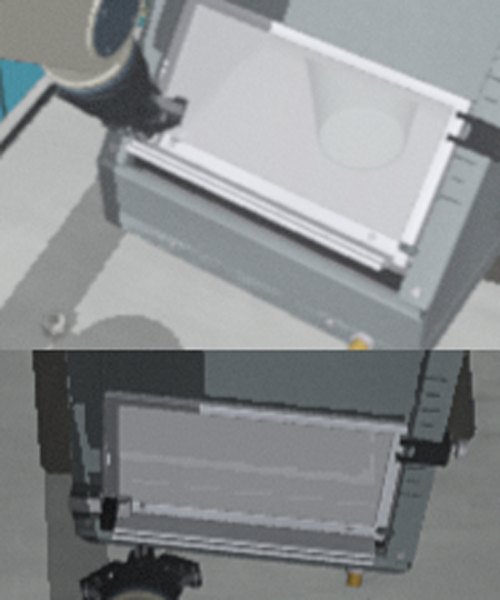

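The gripper tip is in front of the tab and to its right, with the tab at about (115,512) in the lower half of the picture. I'm moving in square to the window.

>>> {"fn": "step_arm", "kwargs": {"series": [[[0,0,0],[1.0,-0.2,-0.85],-1],[[0,0,0],[1.0,-0.2,-0.85],-1],[[0,0,0],[1.0,-0.2,-0.85],-1],[[0,0,0],[1.0,-0.2,-0.85],-1],[[0,0,0],[0.8,-0.1,-0.6],-1],[[0,0,0],[0,0,0],-1]]}}

```text
time: 3.22
tool_pos: [535.6, 35.8, 330.3]
tcp_rot: [[-0.891, -0.14, 0.431], [-0.129, 0.99, 0.056], [-0.435, -0.006, -0.901]]
force: [-1.3, -0.5, -0.2]
finger_gap: 0.001
```

```bash
python3 -c "
from h import *
plan(-24,170,64,9,25)"
```

```text
t 3.22 d cm [0.86 6.04 0.09] rv [0.004 0.014 0.016] tip slope [-24.4 107.5  63.7] F slope [-0.8 -0.7 -0.9] J [   2.   20.  115.    7.   20. -102.]
```

>>> {"fn": "step_arm", "kwargs": {"series": [[[0,0,0],[0.07,0.7,0],-1],[[0,0,0],[0.07,0.7,0],-1],[[0,0,0],[0.07,0.7,0],-1],[[0,0,0],[0.07,0.7,0],-1],[[0,0,0],[0.07,0.7,0],-1]]}}

```text
time: 3.63
tool_pos: [535.8, 72.8, 331.2]
tcp_rot: [[-0.893, -0.139, 0.429], [-0.128, 0.99, 0.055], [-0.432, -0.006, -0.902]]
force: [1.2, -1.6, -0.9]
finger_gap: -0.001
```

```bash
python3 -c "
from h import *
plan(-24,170,64,9,25)"
```

```text
t 3.63 d cm [0.84 2.34 0.01] rv [0.004 0.012 0.018] tip slope [-27.6 144.2  62. ] F slope [ 1.6 -1.5  0.2] J [  6.  20. 114.   1.  20. -93.]
```

>>> {"fn": "step_arm", "kwargs": {"series": [[[0,0,0],[0.15,0.6,0],-1],[[0,0,0],[0.15,0.6,0],-1],[[0,0,0],[0.15,0.4,0],-1]]}}

```text
time: 3.88
tool_pos: [537.8, 90.5, 332.1]
tcp_rot: [[-0.893, -0.139, 0.427], [-0.129, 0.99, 0.054], [-0.431, -0.007, -0.902]]
force: [-0.5, -2.9, -2.1]
finger_gap: 0.0
```

```bash
python3 -c "
from h import *
plan(-24,170,64,9,25)"
```

```text
t 3.88 d cm [ 0.64  0.57 -0.08] rv [0.006 0.01  0.017] tip slope [-28.  161.8  62.6] F slope [ 1.1 -2.9 -1.8] J [  8.  20. 114.  -2.  20. -88.]
```

>>> {"fn": "step_arm", "kwargs": {"series": [[[0,0,0],[0.05,0.3,0],-1],[[0,0,0],[0.05,0.3,0],-1],[[0,0,0],[0.0,0.2,0],-1]]}}

```text
time: 4.13
tool_pos: [537.8, 97.0, 332.4]
tcp_rot: [[-0.894, -0.139, 0.426], [-0.131, 0.99, 0.05], [-0.429, -0.011, -0.903]]
force: [5.7, -28.5, -3.2]
finger_gap: -0.005
```

```bash
python3 -c "
from h import *
plan(-24,170,64,9,25)"
```

```text
t 4.13 d cm [ 0.64 -0.08 -0.12] rv [0.01  0.009 0.017] tip slope [-28.7 167.5  62.3] F slope [  8.4 -27.8   2.9] J [  9.  20. 114.  -3.  21. -86.]
```

The bolt is at its stop. I'm backing off to the right, then outwards.

>>> {"fn": "step_arm", "kwargs": {"series": [[[0,0,0],[-0.1,-1.2,0],-1],[[0,0,0],[-0.1,-1.2,0],-1],[[0,0,0],[-2.0,0,1.7],-1],[[0,0,0],[-2.4,0,2.0],-1],[[0,0,0],[-2.4,-1.5,2.0],-1],[[0,0,0],[-2.4,-3,2.0],-1],[[0,0,0],[0,-3,0],-1],[[0,0,0],[0,-3,0],-1]]}}

```text
time: 4.8
tool_pos: [439.5, -30.5, 412.2]
tcp_rot: [[-0.892, -0.146, 0.428], [-0.136, 0.989, 0.052], [-0.431, -0.012, -0.902]]
force: [0.9, -0.4, -1.2]
finger_gap: 0.001
```

```bash
python3 -c "
from h import *
plan(-100,-80,20,-5,50)
t=snap('top','t2.png')['color'][110:210,150:350,::-1]
cv2.imwrite('pics/a2.png',cv2.resize(t,None,fx=3.5,fy=3.5,interpolation=cv2.INTER_CUBIC)) "
```

```text
t 4.8 d cm [ -6.42  -9.13 -11.14] rv [ 0.024 -0.427 -0.227] tip slope [-145.8   31.9   68.4] F slope [ 1.5 -0.3 -0.4] J [  -7.    4.  122.   12.   30. -115.]
```

View pics/a2.png

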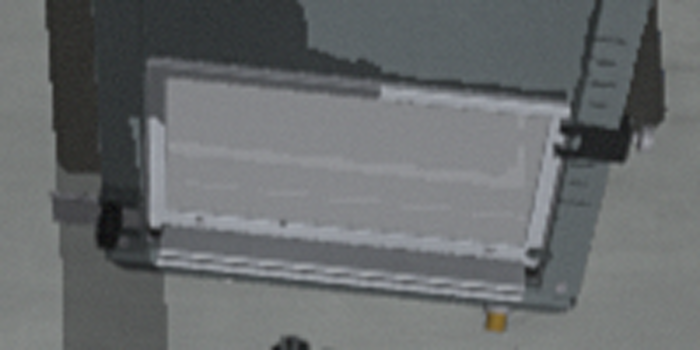

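The bolt is fully out: the tab, at about (108,222), is clear of the lip's left end at (158,262). I'm reorienting for the lip push now.

```bash
python3 -c "
from h import *
plan(-130,-50,20,5,40,60)
plan(-130,-60,15,0,58,90)"
```

```text
t 4.85 d cm [-6.34 -7.71 -7.1 ] rv [ 0.607 -0.166 -0.937] tip slope [-145.4   28.1   69.1] F slope [ 0.7 -1.2  0. ] J [  -8.    4.  122.   12.   30. -116.]
t 4.85 d cm [-10.34  -7.7  -11.57] rv [ 1.118 -0.379 -1.309] tip slope [-145.4   28.1   69.1] F slope [ 0.7 -1.2  0. ] J [  -8.    4.  122.   12.   30. -116.]
```

>>> {"fn": "step_arm", "kwargs": {"series": [[[0.055,-0.015,-0.085],[-0.58,-0.7,-0.65],-1],[[0.055,-0.015,-0.085],[-0.58,-0.7,-0.65],-1],[[0.055,-0.015,-0.085],[-0.58,-0.7,-0.65],-1],[[0.055,-0.015,-0.085],[-0.58,-0.7,-0.65],-1],[[0.055,-0.015,-0.085],[-0.58,-0.7,-0.65],-1],[[0.055,-0.015,-0.085],[-0.58,-0.7,-0.65],-1],[[0.055,-0.015,-0.085],[-0.58,-0.7,-0.65],-1],[[0.055,-0.015,-0.085],[-0.58,-0.7,-0.65],-1]]}}

```text
time: 5.52
tool_pos: [391.2, -94.0, 363.9]
tcp_rot: [[-0.631, 0.493, 0.599], [0.653, 0.754, 0.068], [-0.418, 0.434, -0.798]]
force: [0.4, -0.6, 1.3]
finger_gap: 0.007
```

```bash
python3 -c "
from h import *
plan(-130,-60,20,4,46,70)
plan(-130,-60,15,0,58,90)"
```

```text
t 5.52 d cm [-2.9  -2.6  -3.49] rv [ 0.29  -0.128 -0.356] tip slope [-136.5  -30.3   36.7] F slope [-0.5 -0.6  1.3] J [ -20.    6.  131.   61.   18. -125.]
t 5.52 d cm [-5.48 -1.7  -6.72] rv [ 0.59  -0.317 -0.629] tip slope [-136.5  -30.3   36.7] F slope [-0.5 -0.6  1.3] J [ -20.    6.  131.   61.   18. -125.]
```

>>> {"fn": "step_arm", "kwargs": {"series": [[[0.06,-0.03,-0.065],[-0.5,-0.2,-0.65],-1],[[0.06,-0.03,-0.065],[-0.5,-0.2,-0.65],-1],[[0.06,-0.03,-0.065],[-0.5,-0.2,-0.65],-1],[[0.06,-0.03,-0.065],[-0.5,-0.2,-0.65],-1],[[0.06,-0.03,-0.065],[-0.5,-0.2,-0.65],-1],[[0.06,-0.03,-0.065],[-0.5,-0.2,-0.65],-1],[[0.06,-0.03,-0.065],[-0.5,-0.2,-0.65],-1],[[0.06,-0.03,-0.065],[-0.5,-0.2,-0.65],-1]]}}

```text
time: 6.18
tool_pos: [355.5, -116.6, 345.4]
tcp_rot: [[-0.13, 0.609, 0.783], [0.989, 0.137, 0.057], [-0.073, 0.781, -0.62]]
force: [0.8, 1.1, 0.1]
finger_gap: 0.002
```

```bash
python3 -c "
from h import *
plan(-130,-60,15,0,58,90)"
```

```text
t 6.18 d cm [-1.91  0.56 -4.87] rv [ 0.08  -0.107 -0.126] tip slope [-145.7  -55.    45.1] F slope [0.5 1.1 0.5] J [ -28.    8.  138.  116.   28. -146.]
```

```bash
python3 -c "
from h import *
print(get_state()['joint_positions'])
plan(-130,-60,15,0,55,120)"
```

```text
[ -28.26233257    7.91503794  138.16441547  115.8101042    27.87803809
 -145.51044896]
t 6.18 d cm [-1.41  0.56 -4.11] rv [ 0.498 -0.038 -0.439] tip slope [-145.7  -55.    45.1] F slope [0.5 1.1 0.5] J [ -28.    8.  138.  116.   28. -146.]
```

First, a pure roll about the tool axis to get off the joint 6 limit. After that I lower the tool.

>>> {"fn": "step_arm", "kwargs": {"series": [[[0.08,0.0,-0.065],[0,0,0],-1],[[0.08,0.0,-0.065],[0,0,0],-1],[[0.08,0.0,-0.065],[0,0,0],-1],[[0.08,0.0,-0.065],[0,0.1,-0.6],-1],[[0.08,0.0,-0.065],[0,0.1,-0.6],-1],[[0.07,0.0,-0.065],[0,0.1,-0.6],-1],[[0,0,0],[0,0,-0.6],-1],[[0,0,0],[0,0,0],-1]]}}

```text
time: 6.85
tool_pos: [354.1, -112.8, 322.3]
tcp_rot: [[0.27, 0.529, 0.804], [0.872, -0.489, 0.029], [0.408, 0.694, -0.593]]
force: [-0.2, 0.2, -0.7]
finger_gap: -0.002
```

```bash
python3 -c "
from h import *
plan(-130,-60,15,0,55,120)"
```

```text
t 6.85 d cm [-1.27  0.18 -1.8 ] rv [-0.006 -0.024 -0.031] tip slope [-131.8  -55.9   32.5] F slope [ 0.3  0.2 -0.7] J [ -27.   12.  140.  131.   32. -123.]
```

```bash
python3 -c "
from h import *
plan(-80,-60,4,0,55,120)
plan(-18,-60,4,0,55,120)"
```

```text
t 6.85 d cm [ 1.84 -0.11 -5.86] rv [-0.006 -0.024 -0.031] tip slope [-131.8  -55.9   32.5] F slope [ 0.3  0.2 -0.7] J [ -27.   12.  140.  131.   32. -123.]
t 6.85 d cm [ 6.57 -0.54 -9.84] rv [-0.006 -0.024 -0.031] tip slope [-131.8  -55.9   32.5] F slope [ 0.3  0.2 -0.7] J [ -27.   12.  140.  131.   32. -123.]
```

>>> {"fn": "step_arm", "kwargs": {"series": [[[0,-0.01,-0.01],[0.4,0,-1.2],-1],[[0,-0.01,-0.01],[0.4,0,-1.2],-1],[[0,0,-0.01],[0.4,0,-1.2],-1],[[0,0,0],[0.4,0,-1.2],-1],[[0,0,0],[0.4,0,-1.2],-1],[[0,0,0],[0,0,0],-1]]}}

```text
time: 7.35
tool_pos: [376.1, -112.5, 263.0]
tcp_rot: [[0.284, 0.496, 0.821], [0.865, -0.501, 0.004], [0.413, 0.709, -0.572]]
force: [-0.3, 0.5, -0.1]
finger_gap: -0.001
```

```bash
python3 -c "
from h import *
plan(-18,-60,4,0,55,120)"
```

```text
t 7.35 d cm [ 4.36 -0.58 -3.92] rv [-0.003  0.002 -0.002] tip slope [-77.  -57.6   6.1] F slope [-0.2  0.5 -0.3] J [ -25.   25.  139.  148.   41. -140.]
```

>>> {"fn": "step_arm", "kwargs": {"series": [[[0.05,0,-0.035],[0.9,-0.1,-0.75],-1],[[0.05,0,-0.035],[0.9,-0.1,-0.75],-1],[[0.05,0,-0.035],[0.9,-0.1,-0.75],-1],[[0.05,0,-0.035],[0.9,-0.1,-0.75],-1],[[0,0,0],[0.6,0,-0.6],-1],[[0,0,0],[0,0,0],-1]]}}

```text
time: 7.85
tool_pos: [420.4, -116.0, 229.3]
tcp_rot: [[0.395, 0.409, 0.823], [0.712, -0.702, 0.007], [0.58, 0.583, -0.568]]
force: [0.2, -0.2, -0.3]
finger_gap: -0.001
```

```bash
python3 -c "
from h import *
plan(-18,-60,12,0,55,135)
r=snap('scene','s3.png')['color'][130:290,150:350,::-1]
cv2.imwrite('pics/a3.png',cv2.resize(r,None,fx=3.5,fy=3.5,interpolation=cv2.INTER_CUBIC))"
```

```text
t 7.85 d cm [ 0.45 -0.27  0.07] rv [ 0.002  0.007 -0.01 ] tip slope [-21.4 -56.5   9.5] F slope [ 0.4 -0.1 -0.1] J [ -22.   32.  135.  152.   43. -127.]
```

View pics/a3.png

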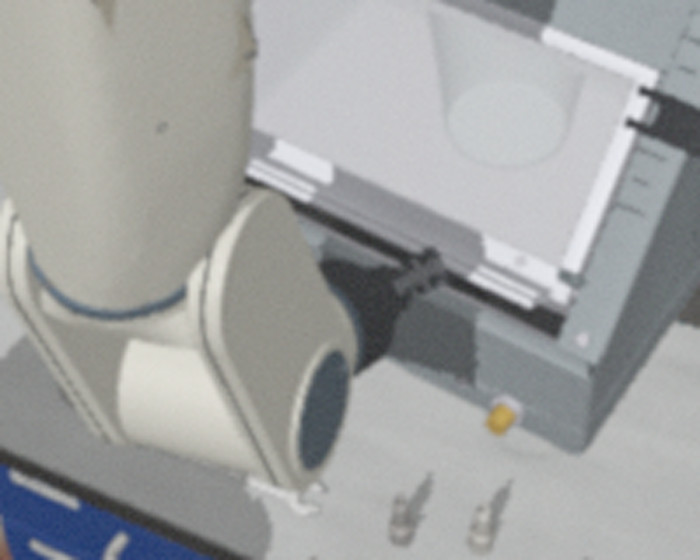

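The fingertips, at about (430,268), are just under and in front of the lip at mid-right. I'm pushing up the slope gently.

>>> {"fn": "step_arm", "kwargs": {"series": [[[0,0,0],[0.25,-0.02,0.3],-1],[[0,0,0],[0.25,-0.02,0.3],-1],[[0,0,0],[0.25,-0.02,0.3],-1],[[0,0,0],[0.25,-0.02,0.3],-1]]}}

```text
time: 8.23
tool_pos: [428.1, -116.2, 242.9]
tcp_rot: [[0.396, 0.414, 0.82], [0.714, -0.7, 0.008], [0.577, 0.582, -0.573]]
force: [-0.0, -0.7, -3.6]
finger_gap: 0.002
```

```bash
python3 -c "
from h import *
plan(-18,-60,60,0,55,135)"
```

```text
t 8.23 d cm [ 2.76 -0.54  2.38] rv [ 0.004  0.001 -0.012] tip slope [-24.2 -55.8  23.9] F slope [ 2.3 -0.7 -2.7] J [ -22.   29.  134.  151.   40. -125.]
```

>>> {"fn": "step_arm", "kwargs": {"series": [[[0,0,0],[0.34,-0.03,0.32],-1],[[0,0,0],[0.34,-0.03,0.32],-1],[[0,0,0],[0.34,-0.03,0.32],-1],[[0,0,0],[0.34,-0.03,0.34],-1],[[0,0,0],[0.34,-0.03,0.34],-1],[[0,0,0],[0.34,-0.03,0.34],-1]]}}

```text
time: 8.73
tool_pos: [448.3, -117.8, 265.3]
tcp_rot: [[0.399, 0.415, 0.818], [0.714, -0.7, 0.007], [0.575, 0.581, -0.575]]
force: [-3.1, 0.0, -1.3]
finger_gap: 0.0
```

```bash
python3 -c "
from h import *
plan(-18,-60,60,0,55,135)"
```

```text
t 8.73 d cm [ 0.73 -0.37  0.15] rv [ 0.004 -0.002 -0.011] tip slope [-23.  -55.8  53.5] F slope [-1.5 -0.2 -3. ] J [ -21.   26.  131.  148.   35. -121.]
```

>>> {"fn": "step_arm", "kwargs": {"series": [[[0,0,0],[0.4,-0.03,0.38],-1],[[0,0,0],[0.4,-0.03,0.38],-1],[[0,0,0],[0.4,-0.03,0.38],-1],[[0,0,0],[0.4,-0.03,0.38],-1],[[0,0,0],[0.4,-0.03,0.38],-1],[[0,0,0],[0.4,-0.03,0.38],-1],[[0,0,0],[0.4,-0.03,0.38],-1],[[0,0,0],[0.4,-0.03,0.38],-1]]}}

```text
time: 9.4
tool_pos: [483.4, -120.2, 299.1]
tcp_rot: [[0.399, 0.415, 0.817], [0.714, -0.7, 0.007], [0.575, 0.581, -0.576]]
force: [-3.5, -0.0, -0.6]
finger_gap: -0.002
```

```bash
python3 -c "
from h import *
plan(-18,-60,100,0,55,135)
r=snap('scene','s4.png')['color'][110:250,240:370,::-1]
t=snap('top','t4.png')['color'][110:210,240:340,::-1]
r=cv2.resize(r,None,fx=4,fy=4,interpolation=cv2.INTER_CUBIC); t=cv2.resize(t,(280,280),interpolation=cv2.INTER_CUBIC)
o=np.zeros((560,800,3),np.uint8); o[:,:520]=r; o[:280,520:]=t; cv2.imwrite('pics/a4.png',o)"
```

```text
t 9.4 d cm [-0.22 -0.37 -0.17] rv [ 0.004 -0.003 -0.012] tip slope [-17.7 -54.9 101.9] F slope [-2.3 -0.3 -2.7] J [ -19.   23.  127.  143.   28. -114.]
```

View pics/a4.png

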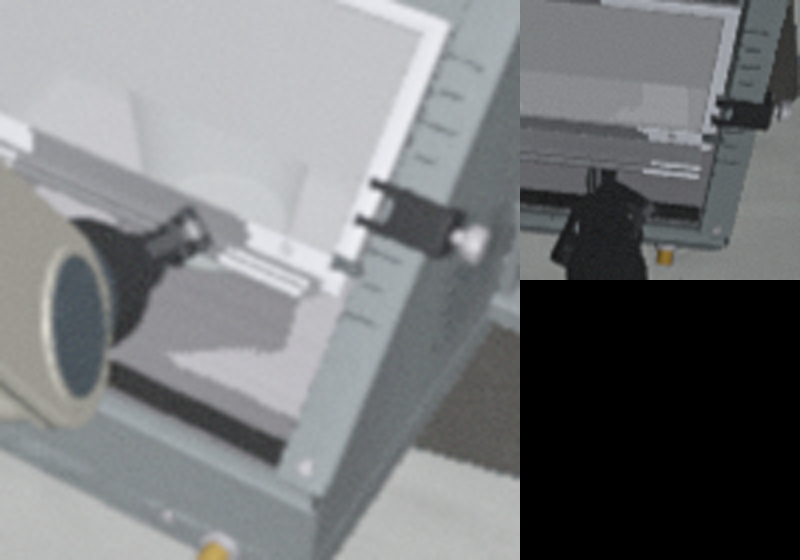

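Pointer plate is at about (346,264) in the crop, and the fork prongs at about (375,184) and (362,217). I'm intersecting these with the slope plane.

```bash
cat >> h.py <<'E'
def onplane(r,p,x=-10):
    M,t,_=go2(0,0); K=np.array(r['camera_matrix']); d=np.linalg.inv(K)@[p[0],p[1],1]
    d=np.array(r['attitude'])@[d[0],-d[1],-d[2]]; o=np.array(r['origin'])
    o=M.T@(o-t-[0,0,110]); d=M.T@d; return (o+d*(x-o[0])/d[0])[1:]
E
python3 - <<'E'
from h import *
r=read_camera('scene'); rt=read_camera('top')
S=lambda p:np.array(p)/4+[240,110]
U=lambda p:(np.array(p)-[520,0])/2.8+[240,110]
for n,p in dict(ptr=(346,264),ptrtip=(358,267),pr1tip=(375,184),pr2tip=(362,218),pr1root=(395,193),pr2root=(385,226),blktop=(400,190),blkbot=(385,233)).items():
    print(n,[onplane(r,S(p),x).round(1).tolist() for x in(-5,-13)])
for n,p in dict(ptr=(711,136),pr1=(721,100),pr2=(718,121)).items():
    print('top',n,[onplane(rt,U(p),x).round(1).tolist() for x in(-5,-13)])
for n,p in dict(ptr0=(530,317),tip0=(545,321),pr1=(614,104),pr2=(602,139)).items():
    print('shut',n,onplane(r,C(p),-8).round(1))
E
```

```text
ptr [[-161.2, 138.6], [-163.3, 139.6]]
ptrtip [[-168.6, 139.7], [-170.6, 140.6]]
pr1tip [[-159.9, 188.4], [-161.9, 189.0]]
pr2tip [[-160.1, 167.2], [-162.1, 168.0]]
pr1root [[-172.9, 187.8], [-174.9, 188.4]]
pr2root [[-174.6, 167.9], [-176.6, 168.6]]
blktop [[-175.0, 190.5], [-177.0, 191.1]]
blkbot [[-176.2, 164.1], [-178.1, 164.9]]
top ptr [[-161.1, 139.8], [-159.9, 146.8]]
top pr1 [[-163.9, 186.0], [-162.7, 192.6]]
top pr2 [[-165.0, 159.7], [-163.7, 166.5]]
shut ptr0 [-159.9   52.5]
shut tip0 [-169.4   54. ]
shut pr1 [-160.1  188.4]
shut pr2 [-161.1  167. ]
```

>>> {"fn": "step_arm", "kwargs": {"series": [[[0,0,0],[0.36,-0.03,0.4],-1],[[0,0,0],[0.36,-0.03,0.4],-1],[[0,0,0],[0.36,-0.03,0.4],-1],[[0,0,0],[0.36,-0.03,0.4],-1],[[0,0,0],[0.2,-0.02,0.23],-1],[[0,0,0],[0.15,-0.02,0.16],-1],[[0,0,0],[0.1,0,0.1],-1]]}}

```text
time: 10.18
tool_pos: [502.6, -121.8, 320.5]
tcp_rot: [[0.402, 0.417, 0.815], [0.714, -0.7, 0.007], [0.574, 0.579, -0.579]]
force: [-1.8, -0.5, -0.6]
finger_gap: 0.004
```

```bash
python3 -c "
from h import *
plan(-18,-60,139,0,55,135)
r=snap('scene','s5.png')['color'][130:210,280:380,::-1]
cv2.imwrite('pics/a5.png',cv2.resize(r,None,fx=7,fy=7,interpolation=cv2.INTER_CUBIC))"
```

```text
t 10.18 d cm [ 0.36 -0.44  0.68] rv [ 0.004 -0.007 -0.011] tip slope [-16.7 -54.8 130. ] F slope [-1.  -0.7 -1.6] J [ -19.   21.  124.  138.   24. -108.]
```

View pics/a5.png

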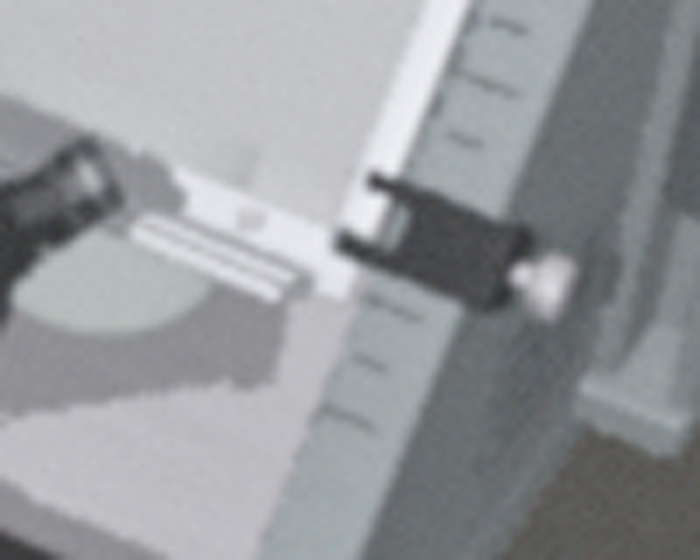

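```bash
python3 - <<'E'
from h import *
r=read_camera('scene')
S=lambda p:np.array(p)/4+[240,110]; V=lambda p:np.array(p)/7+[280,130]
print('lip corner shut/a4/a5',onplane(r,C((490,350)),-38),onplane(r,S((303,297)),-38),onplane(r,V((275,300)),-38))
print('prongs',onplane(r,V((370,181)),-8),onplane(r,V((342,243)),-8), 'frame corner a4/a5',onplane(r,S((335,295)),-5),onplane(r,V((342,298)),-5),'screw',onplane(r,S((287,246)),-5),onplane(r,V((250,218)),-5),'shut',onplane(r,C((475,297)),-5))
E
```

```text
lip corner shut/a4/a5 [-152.56217367   30.62908211] [-153.19635187  115.44792219] [-151.19022135  142.99081682]
prongs [-158.52397286  188.1806882 ] [-157.36166048  165.60118991] frame corner a4/a5 [-161.9281336   119.14329478] [-163.50721217  148.21226391] screw [-123.64197655  135.12202674] [-123.57175623  161.54366147] shut [-122.77765496   49.34719072]
```

>>> {"fn": "step_arm", "kwargs": {"series": [[[0,0,0],[0.2,-0.02,0.23],-1],[[0,0,0],[0.16,-0.02,0.19],-1],[[0,0,0],[0.16,-0.02,0.19],-1],[[0,0,0],[0.1,0,0.12],-1],[[0,0,0],[0,0,0],-1]]}}

```text
time: 10.7
tool_pos: [509.0, -122.4, 327.9]
tcp_rot: [[0.402, 0.418, 0.815], [0.713, -0.701, 0.007], [0.574, 0.578, -0.58]]
force: [-2.3, -0.4, -0.7]
finger_gap: 0.002
```

```bash
python3 -c "
from h import *
plan(-18,-60,140,0,55,135)
r=snap('scene','s6.png')['color'][130:210,280:380,::-1]
cv2.imwrite('pics/a6.png',cv2.resize(r,None,fx=7,fy=7,interpolation=cv2.INTER_CUBIC))"
```

```text
t 10.7 d cm [-0.22 -0.39  0.01] rv [ 0.003 -0.008 -0.011] tip slope [-16.5 -54.8 139.7] F slope [-1.3 -0.6 -2. ] J [ -19.   21.  123.  136.   23. -105.]
```

View pics/a6.png

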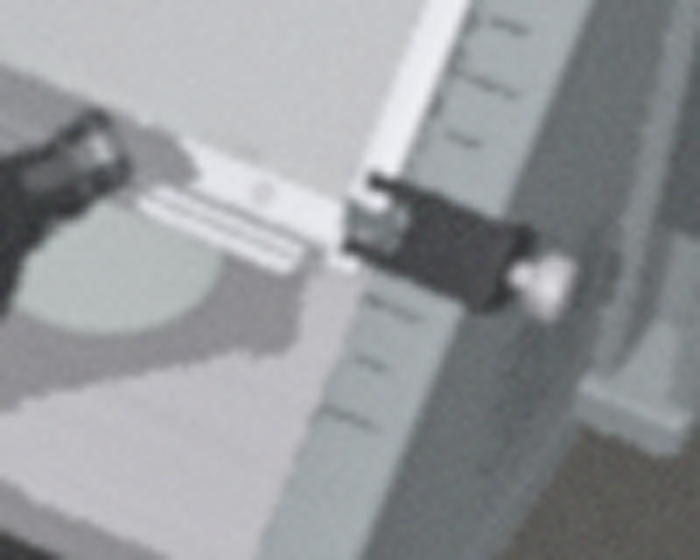

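```bash
python3 - <<'E'
from h import *
r=read_camera('scene')
V=lambda p:np.array(p)/7+[280,130]
for n,p,x in [('lip',(290,272),-38),('screw',(264,190),-5),('frame',(350,270),-5),('ptr',(370,224),-8),('pr1',(374,182),-8),('pr2',(346,242),-8),('ptr top edge',(362,203),-8)]: print(n,onplane(r,V(p),x).round(1))
a=cv2.imread('pics/s6.png')
for v in range(152,170): print(v,a[v,328:342].mean(1).astype(int) if a.ndim==2 else a[v,326:344].mean(1).astype(int))
E
```

```text
lip [-152.5  153.4]
screw [-124.6  172.1]
frame [-162.5  157.9]
ptr [-163.9  174.9]
pr1 [-159.9  188.4]
pr2 [-158.5  166.4]
ptr top edge [-158.7  180.4]
152 [194 195 196 196 196 202 223 233 235 239 235 211 165 160 162 165 168 169]
153 [195 196 196 193 194 207 221 223 230 237 230 187 148 157 164 167 168 169]
154 [196 195 197 191 194 209 193 170 189 223 212 169 152 157 166 169 165 168]
155 [197 195 197 195 202 209 161  99 113 147 142 130 140 151 165 165 167 168]
156 [197 198 197 198 214 212 160  93  76  78  75  86 101 124 145 156 160 166]
157 [201 200 196 199 215 219 199 174 151 112  79  75  73  84  97 108 122 147]
158 [223 212 198 176 176 204 219 225 217 161  99  82  77  73  67  72  81 102]
159 [231 229 213 167 135 156 187 210 208 162 119 110  91  67  73  72  75  73]
160 [233 232 216 162 123 126 141 157 150 129 131 139  99  75  74  71  74  75]
161 [234 229 207 152 121 124 122 123 125 121 129 141 104  72  69  71  75  76]
162 [233 229 207 157 128 132 132 126 124 118 119 120  87  74  70  74  73  80]
163 [229 229 210 151 125 145 145 132 123 117 106  92  69  70  73  76  74  74]
164 [213 220 195 121  93 112 122 117 112 114 117  86  68  70  73  73  74  76]
165 [190 209 171 103  76  76  84  91  99 113  97  79  71  73  78  73  78  76]
166 [185 213 196 163 142 106  80  75  77  85  74  70  73  69  75  73  72  71]
167 [188 216 219 219 208 159 113  91  71  69  65  72  71  72  74  70  71  70]
168 [182 194 202 215 212 177 160 132 106  91  79  70  72  71  71  77  72  72]
169 [183 186 188 189 186 177 174 158 154 134 117 105  93  79  74  68  73  73]
```

The pointer now sits inside the fork at about (370,223), between the prongs at about (375,182) and (346,243). It is 0.5–2.5 mm below the middle, so I'm nudging it up 1.5 mm and then withdrawing down-slope and outwards.

>>> {"fn": "step_arm", "kwargs": {"series": [[[0,0,0],[0.1,0,0.12],-1],[[0,0,0],[0,0,0],-1],[[0,0,0],[-0.4,0.02,-0.45],-1],[[0,0,0],[-0.6,0.03,-0.7],-1],[[0,0,0],[-0.6,0.03,-0.7],-1],[[0,0,0],[-1.6,0,1.0],-1],[[0,0,0],[-1.6,0,1.0],-1],[[0,0,0],[-1.6,0,1.0],-1]]}}

```text
time: 11.47
tool_pos: [447.3, -121.5, 339.7]
tcp_rot: [[0.396, 0.416, 0.819], [0.715, -0.699, 0.01], [0.577, 0.581, -0.574]]
force: [-0.0, -0.6, 0.6]
finger_gap: 0.004
```

>>> {"fn": "step_arm", "kwargs": {"series": [[[0,0,0],[-1.6,0,1.0],-1],[[0,0,0],[-1.6,0,1.0],-1],[[0,0,0],[-1.0,0,0.8],-1],[[0,0,0],[0,0,0],-1]]}}

```text
time: 11.8
tool_pos: [401.5, -120.8, 369.4]
tcp_rot: [[0.393, 0.415, 0.821], [0.715, -0.699, 0.011], [0.578, 0.582, -0.571]]
force: [0.7, -0.6, -0.6]
finger_gap: -0.002
```

```bash
python3 -c "
from h import *
plan(-18,-60,140,0,55,135)
r=snap('scene','s7.png')['color'][130:210,280:380,::-1]
t=snap('top','t7.png')['color'][110:210,160:340,::-1]
r=cv2.resize(r,(700,560),interpolation=cv2.INTER_CUBIC)[:300]; t=cv2.resize(t,(540,300),interpolation=cv2.INTER_CUBIC)
o=np.zeros((600,700,3),np.uint8); o[:300]=r; o[300:,:540]=t; cv2.imwrite('pics/a7.png',o)"
```

```text
t 11.8 d cm [10.53 -0.55 -4.14] rv [ 0.003  0.003 -0.016] tip slope [-125.5  -62.2  104.3] F slope [ 1.  -0.6  0. ] J [-25.   8. 133. 123.  25. -95.]
```

View pics/a7.png

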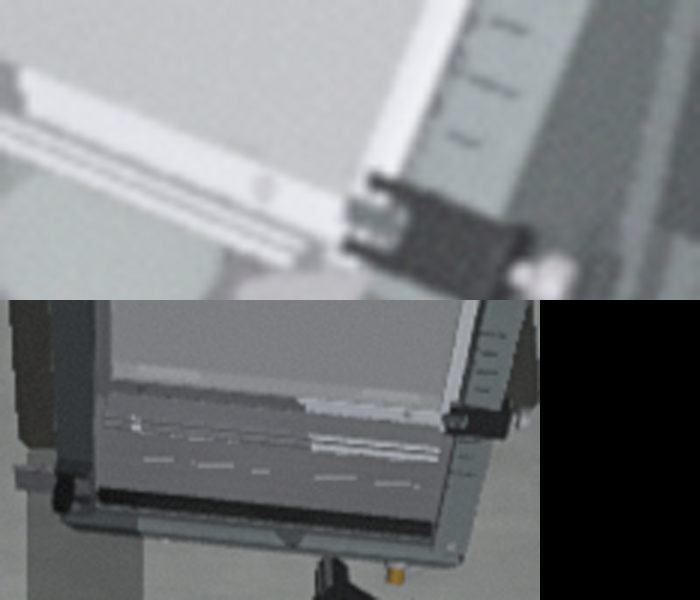

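The pointer plate at (375,217) stands between the prongs at (378,182) and (350,244), with light visible on both sides. The bolt tab at (65,492) is fully out, and the gripper is clear of everything. I'm handing in.

```bash
python3 -c "
from h import *
print(job.job_done()); print(get_state()['time'])"
```

```text
the job is handed in; nothing more can be done
None
the job is handed in; nothing more can be done
```

The window is standing open with its pointer between the clip's prongs, and the job is handed in. I used about 12 s of the 48 s. No verdict was reported.

- **Bolt:** I pushed it out with the shut fingertips until the force rose to about 28 N at its stop. The last picture still shows it fully out.
- **Window:** I pushed it up from beneath the lip at about 3 to 4 N, a little right of mid-width. I then drew the fingers down and out, about 125 mm clear, and the force read about zero.
- **Pointer height:** before the last nudge, two picture measurements disagreed slightly, putting the pointer 0.5 mm and 2.5 mm below the fork's middle. I nudged it up about 1.5 mm. The last picture shows it between the prongs with light on both sides, but I did not measure it again after the nudge.
- **Clip and bench items:** the clip read at the same place before and after the push. I did not check the loose items' positions, but the arm did not go down to bench level near them.

On the way, the planned approach square to the window ran into wrist joint limits (joints 4 and 6). I changed the tool angles and rolled the gripper to get round this; the one reading printed in full, joint 6 at -145.51 against -145.62, was inside its range.

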